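# Centre the check weight on the scale's small pan with light taps

### The job

The slender brass check weight stands near the rim of the scale's small round pan. With the shut fingers, nudge it gently from the side, low down near its foot, until it stands upright in the middle of the pan, inside the engraved ring, then draw clear. Do not take it between the fingers, lift it, tip it or knock it off, do not lean on the scale or its pan, and leave the cup and the bottle where they stand.

Things in the scene. Friction and masses are not known exactly. Their poses are not given: they have to be found in the camera images.
- weight: loose brass check weight: cylinder 36 mm across, sides straight from 5 to 46 mm above its underside, 22 mm knob above, 70 mm high; foot only 26 mm across, so it tips when pushed high or struck fast. 260 to 440 g, friction on the pan about 0.6. Stands 16 to 26 mm off the pan's centre, at any side but the far one. Origin: centre of its underside; z up its axis.
- pan: fixed round steel weighing pan, 72 mm in diameter, 6 mm thick, flat without a rim, on a thin stem above the scale, with an engraved ring 46 mm in diameter round its middle (5 mm of room round the weight). Origin: centre of its upper face, 100 mm above the worktop; z up. Its yaw has no meaning.
- scale: fixed grey bench scale under the pan, 112 x 112 mm in plan, housing 61 mm high, with a lower front ledge with a blank display facing the robot. Origin: on the worktop straight below the pan's centre; the housing reaches from x = -82 to +36 mm in its own frame; x points to its back.
- cup: bystander: loose pale grey measuring cup, 66 mm in diameter, 89 mm high; origin at the centre of its underside.
- bottle: bystander: loose slim bottle with a green cap, 40 mm in diameter, 166 mm high; origin at the centre of its underside.
There are look-alikes about, which are no part of the job. There is more than one size of the weight; the job needs the largest.

How it is judged:
By the outcome, as a careful person would: the job done as asked, in the order asked, and still so for the second after the job is handed in, with the robot touching nothing.
It also fails if it takes over 53 s, if anything falls off the work surface, if the arm or the gripper's body presses on something with over 40 N, if the wrist force passes 120 N, or if a joint passes its speed limit or range.

### The arm

A 6-joint arm with a two-finger parallel gripper is mounted at the origin on the work surface; the furniture and walls round the work are solid. World frame = base frame: x ahead of the robot, y to its left, z up, the work surface at z = 0. Lengths are in m, angles in degrees, forces in N, time in s.
With the tool pointing down it reaches from about 0.4 to 0.825 m from the base axis. Payload 7 kg.
Tool frame: the origin (TCP) lies at the centre of the arm's flange, where the gripper is bolted on; the fingertips stand 178 mm ahead of it and the grasp point (between the pads) lies 159 mm ahead of it (tip_reach is the distance from the TCP to the fingertips, in m); z points along the fingers, y is the line along which they close (so a half turn about z gives the same grasp; the last joint's range is limited). The gripper opens to 88 mm and grips with 3 to 60 N. Pads are 19 mm wide; open, the fingers measure 130 mm over their backs; the gripper's body (78 mm by 193 mm) begins 47 mm behind the grasp point.
Start: joints at [84.345, 20.546, 0.682, 0, -70.136, -16.507], TCP at [0.255, 0.625, 0.405] pointing down, gripper open.
Joint ranges: [-176.03, 176.03], [-82.01, 121.73], [-58.28, 71.71], [-173.87, 95.51], [-174.79, -0.11], [-173.66, 173.66]. Speed limits (degrees/s): [136.94, 136.94, 172.46, 180, 180, 180].

### API

Orientations are given as [roll, pitch, yaw] about the fixed x, y, z axes, in that order (R = Rz(yaw) Ry(pitch) Rx(roll)).
In Python, from plant import * gives the robot as it stands.
- The arm moves only by the shell command python3 -m handwheel 'ROWS'. ROWS is JSON, a list of rows, each a list of 7 numbers: the opening, from -1 (shut) to 1 (fully open), then the shift along the tool's x, y, z as a fraction of full scale, then the turn, a rotation vector about the tool's x, y, z as a fraction of full scale. A call has 1 to 5 rows; each row shifts and turns the commanded pose from where the row before left it, along the tool's axes as they then stand; what a row does not reach is not made up. Full scale, the value 1, is 0.025 m for a shift and 6 degrees for a turn. A row lasts 1/8 s, in which the tool goes at most 62.5 mm and 10.7 degrees, less where a joint would pass 70% of its speed; a pose out of reach is approached as far as the arm can. A call with a number of a shift or a turn outside -1 to 1 is refused whole. A call with a gripper value outside its range is refused whole. The fingers move at their own pace and stop on an object; the grip force is fixed at half the most. Time passes only in rows, so rows that do not move let the fingers close. It gives the time, the measured TCP pose, the force, the opening and the grip force at its end, in the units of the state.
- get_obs(): the state, without advancing time (a new reading comes with each control period).
- snapshot(name): name is "side" or "top"; returns a dict with "color" (480x640x3 uint8, red, green, blue), "fx", "fy", "cx", "cy" (pixels), "k1" (the pictures are not rectified: a ray, as slopes to the right and down, at radius r is drawn at 1 + k1 r^2 times it, then the intrinsics apply), "R" (3x3) and "t" (3): a world point X has camera coordinates R X + t. Camera axes: x right, y down, z forward; pixel columns grow to the right and rows downward; lengths in m; the calibration is good to about 2 mm. A picture is of the moment at which its call begins. There is no depth.
- close_job(): hands the job in; it is judged then, once.
The state is a dict: "clock": time; "joint_pos": joint angles; "qvel": joint speeds; "tau": joint torques, N m; "tool_pos": TCP position; "orientation": TCP orientation; "force": force on the tool from outside, world axes, zero at the start; "moment": the same for the moment, N m; "opening": finger opening in m; "gripper_force": force on a finger pad.
Only numpy, scipy, OpenCV 4.12 (cv2) and the standard library are available. Lean on these libraries where they do the work, as an engineer would, in place of code of your own. Each camera call takes 0.05 s, during which the arm holds its last target. There are 200 camera calls.

## Working session

There is one attempt and no reset: what is moved stays moved. The work goes in short steps, Python scripts to look and compute and a shell command to move; the robot and the scene stay as the last step left them, time stands still between calls to the robot, and variables do not carry over. Pictures are saved under pics/ and viewed, at most 10 in all, crops included, and the job is handed in when it is done.

```bash
mkdir -p pics; ls; python3 - <<'E'
from plant import *
import cv2,numpy as np
for n in("side","top"):
    s=snapshot(n); cv2.imwrite(f"pics/{n}0.png",s["color"][:,:,::-1]); np.save(f"pics/{n}0.npy",s,allow_pickle=True)
    print(n,s["fx"],s["cx"],s["cy"],s["k1"],-s["R"].T@s["t"],s["R"].round(3).tolist())
print(get_obs())
E
```

```text
pics
side 449.70952974975796 316.0152500295639 237.24566798243103 0.04016783740870104 [0.0330224  0.81796819 0.37381051] [[-0.849, -0.528, 0.02], [-0.2, 0.285, -0.938], [0.489, -0.8, -0.347]]
top 620.9841695277759 322.18770562858793 237.13782769040142 -0.18894647466998182 [0.30636235 0.14178249 0.94065205] [[0.021, -1.0, 0.011], [-0.988, -0.023, -0.153], [0.154, -0.008, -0.988]]
{'clock': 0.1, 'joint_pos': array([ 8.43436677e+01,  2.05887999e+01,  6.38836498e-01, -1.70622506e-02,
       -7.01364759e+01, -1.65073120e+01]), 'qvel': array([-1.75123739e-04,  2.63884059e-03,  1.94122804e-01, -6.90813912e-02,
        6.19183684e-03, -2.72521652e-02]), 'tau': array([-1.06831318e-03, -5.84161735e+01,  2.93746895e+01,  7.01548845e+00,
        1.00863082e-02, -6.04254046e-05]), 'tool_pos': array([0.25458121, 0.62496765, 0.4038003 ]), 'orientation': array([ 1.79912566e+02, -9.18356257e-03, -2.21694468e+01]), 'force': array([ 0.22236606, -0.20911668, -0.24567151]), 'moment': array([0.01464454, 0.04188177, 0.03191527]), 'gripper_force': 0.0, 'opening': 0.08735479116919802}
```

View pics/side0.png

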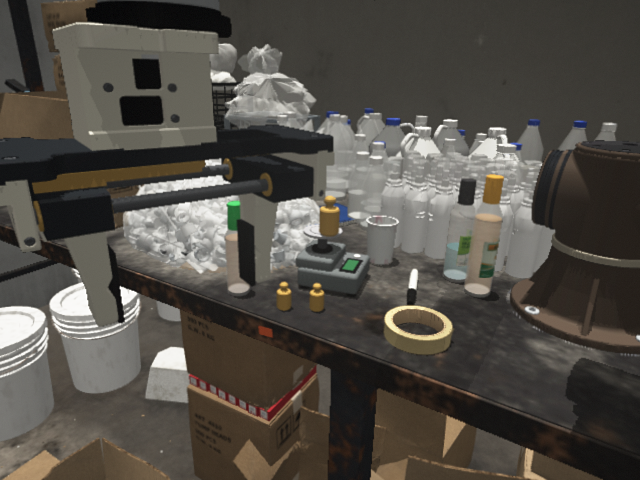

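View pics/top0.png

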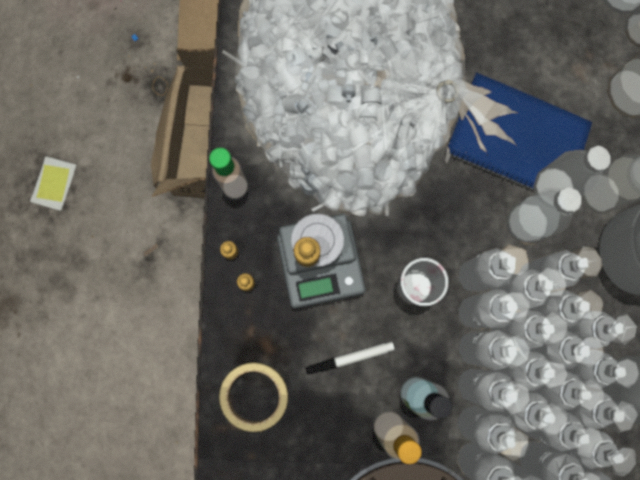

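Top view: the weight is at about (307,250) on the pan, centred near (318,240), so it stands on the pan's near-left side. The green-cap bottle is at (225,170) and the cup at (424,283). In the side view the weight is at (330,217). Next I measure.

```bash
cat > h.py <<'E'
import cv2,numpy as np
def ray(s,p):
    # undistort: drawn = u*(1+k1 r^2)
    K=np.array([[s["fx"],0,s["cx"]],[0,s["fy"],s["cy"]],[0,0,1]])
    u=cv2.undistortPoints(np.array(p,float).reshape(-1,1,2),K,np.array([s["k1"],0,0,0,0])).reshape(-1,2)
    d=np.c_[u,np.ones(len(u))]@s["R"]
    return -s["R"].T@s["t"],d
def plane(s,p,z):
    o,d=ray(s,p); return o+d*((z-o[2])/d[:,2])[:,None]
def proj(s,X):
    X=np.atleast_2d(X).astype(float); c=X@s["R"].T+s["t"]; u=c[:,:2]/c[:,2:]; r2=(u**2).sum(1,keepdims=True)
    return u*(1+s["k1"]*r2)*[s["fx"],s["fy"]]+[s["cx"],s["cy"]]
def brass(s,box):
    x0,y0,x1,y1=box; h=cv2.cvtColor(s["color"],cv2.COLOR_RGB2HSV)
    m=cv2.inRange(h,(10,120,60),(28,255,255)); k=np.zeros_like(m); k[y0:y1,x0:x1]=m[y0:y1,x0:x1]; return k
def circ(P):
    A=np.c_[2*P[:,:2],np.ones(len(P))]; c=np.linalg.lstsq(A,(P[:,:2]**2).sum(1),rcond=None)[0]
    return c[:2],np.sqrt(c[2]+c[0]**2+c[1]**2)
E
python3 - <<'E'
from h import *
T=np.load("pics/top0.npy",allow_pickle=True).item();S=np.load("pics/side0.npy",allow_pickle=True).item()
for s,b in((T,(280,225,340,280)),(S,(310,185,350,245))):
    m=brass(s,b); ys,xs=np.nonzero(m); print(len(xs),xs.min(),xs.max(),ys.min(),ys.max(),xs.mean(),ys.mean())
    for y in range(ys.min(),ys.max()+1,3): q=xs[ys==y]; print(y,q.min() if len(q) else 0,q.max() if len(q) else 0,end='; ')
    print()
a=cv2.resize(T["color"][205:310,265:375],None,fx=5,fy=5,interpolation=2)
b=cv2.resize(S["color"][185:305,285:385],None,fx=4.4,fy=4.4,interpolation=2)[:525]
b=cv2.copyMakeBorder(b,0,525-len(b),0,0,0)
cv2.imwrite("pics/c1.png",cv2.resize(np.hstack([a,b])[:,:,::-1],None,fx=.8,fy=.8))
E
```

```text
551 294 318 238 265 306.53357531760435 251.4119782214156
238 303 309; 241 299 315; 244 296 317; 247 295 318; 250 294 318; 253 295 318; 256 296 318; 259 297 317; 262 299 315; 265 304 310; 
583 320 338 196 235 328.97427101200685 217.51114922813036
196 327 331; 199 325 334; 202 326 333; 205 327 331; 208 321 337; 211 321 338; 214 321 338; 217 321 338; 220 320 337; 223 321 337; 226 320 337; 229 320 337; 232 321 336; 235 327 331;
```

View pics/c1.png

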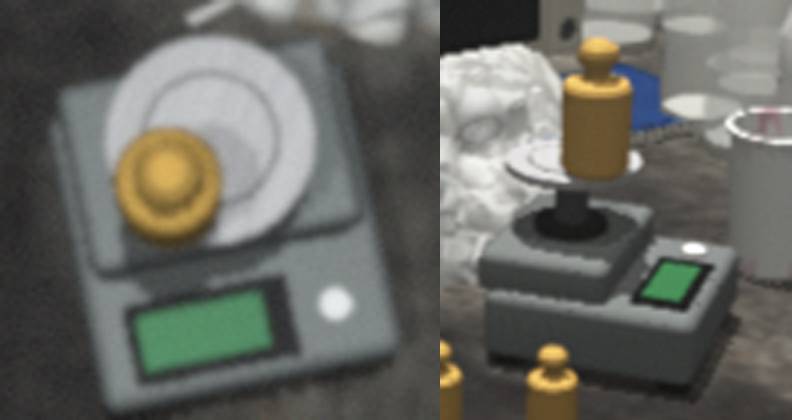

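The crop (4x) shows the pan's outline spanning about (291–344, 214–267) in top pixels. The weight overhangs the pan's near-left edge, and the ring and stem are clear. Next I work out the metric positions.

```bash
cat >> h.py <<'E'
def weight_top(T,box=(280,215,345,285),z=.146):
    m=brass(T,box); c=max(cv2.findContours(m,0,1)[0],key=cv2.contourArea).reshape(-1,2)
    mid=np.median(c[:,1]); c=c[c[:,1]<mid]+0.0
    cc=c.mean(0); d=c-[c[:,0].mean(),mid]; c=c+.5*d/np.linalg.norm(d,axis=1,keepdims=True)
    return circ(plane(T,c,z))
def pan_top(T):
    g=cv2.cvtColor(T["color"],cv2.COLOR_RGB2GRAY)
    m=np.zeros_like(g); m[205:280,280:352]=cv2.inRange(cv2.cvtColor(T["color"],cv2.COLOR_RGB2HSV),(0,0,135),(179,60,255))[205:280,280:352]
    c=max(cv2.findContours(m,0,1)[0],key=cv2.contourArea)
    return m,c.reshape(-1,2)
E
python3 - <<'E'
from h import *
T=np.load("pics/top0.npy",allow_pickle=True).item();S=np.load("pics/side0.npy",allow_pickle=True).item()
w,r=weight_top(T); print("weight top",w,r)
# side axis ray plane: columns 329.2; intersect with body mid height z=.125
for z in(.17,.146,.10): print("side px of top estimate",z,proj(S,[*w,z]), "top",proj(T,[*w,z]))
m,c=pan_top(T); P=plane(T,c,.1)[:,:2]
x=plane(T,[[317.5,240.4]],.1)[0]; print("pan hand",x)
for _ in range(6):
    d=np.linalg.norm(P-x[:2],axis=1); k=(abs(d-.036)<.004); x2,R=circ(P[k]); x=x2
    print("pan",x2,R,k.sum())
print("bottle cap",plane(T,[[221,159]],.166),"base",plane(T,[[237,190]],0))
print("cup rim",plane(T,[[425,279]],.089))
for z in(.1,): print("side pan",proj(S,[*x2,z]))
E
```

```text
weight top [0.41305265 0.15559105] 0.016010014479160332
side px of top estimate 0.17 [[329.18544515 195.20529172]] top [[306.10148886 247.16571487]]
side px of top estimate 0.146 [[328.77023829 208.38523619]] top [[306.36989305 249.72207052]]
side px of top estimate 0.1 [[328.00089101 232.87555097]] top [[306.84253153 254.22104015]]
pan hand [0.43244826 0.14148298 0.1       ]
pan [0.43390493 0.1422793 ] 0.03604419406209052 120
pan [0.4338546  0.14265298] 0.03623160833155299 127
pan [0.4336628  0.14289168] 0.03640343611350466 127
pan [0.43361096 0.14300442] 0.03647352009614014 129
pan [0.43355827 0.14306019] 0.03651266927076157 130
pan [0.43350338 0.14311189] 0.03655068446126681 131
bottle cap [[0.52628335 0.26897788 0.166     ]] base [[0.52383454 0.26850589 0.        ]]
cup rim [[ 0.38346312 -0.00849221  0.089     ]]
side pan [[321.88229057 228.84714233]]
```

```bash
python3 -m handwheel '[[-1,0,0.5,0,0,0,1],[-1,0,0.5,0,0,0,0.53],[-1,0,0,0,0,1,0],[-1,0,0,0,0,0.67,0],[-1,0,0,0,0,0,0]]'
cat >> h.py <<'E'
from scipy.spatial.transform import Rotation as Ro
def state(o):
    R=Ro.from_euler("xyz",o["orientation"],degrees=True).as_matrix(); return R,np.array(o["tool_pos"])+R[:,2]*.178
def go(o,tip):
    R,t=state(o); return (R.T@(np.array(tip)-t)/.025).round(2)
E
python3 - <<'E'
from plant import *
from h import *
o=get_obs();R,t=state(o);print(o["orientation"],t,R.round(3).tolist())
W=np.array([.413,.1556]);P=np.array([.4335,.143]);u=(P-W)/np.linalg.norm(P-W);print(u,np.degrees(np.arctan2(u[1],u[0])))
a=W-.055*u
print("to above",go(o,[*a,.22]),"then down .11",go(o,[*a,.111])-go(o,[*a,.22]),a)
E
```

```text
clock: 0.72
tool_pos: [0.2435, 0.6025, 0.4037]
orientation: [179.9, -10.1, -31.3]
force: [0.9, 0.2, -0.0]
opening: 0.0429
gripper_force: 0.0
[179.90080182 -10.05353006 -31.26745294] [0.26987399 0.58610786 0.22841186] [[0.842, -0.519, 0.148], [-0.511, -0.855, -0.092], [0.175, 0.002, -0.985]]
[ 0.85194357 -0.52363361] -31.57630389402975
to above [11.39 11.73  2.38] then down .11 [-0.76 -0.01  4.3 ] [0.3661431  0.18439985]
```

```bash
python3 -m handwheel '[[-1,0.95,0.98,0.1,0,0,0],[-1,0.95,0.98,0.1,0,0,0],[-1,0.95,0.98,0.1,0,0,0],[-1,0.95,0.98,0.1,0,0,0],[-1,0.95,0.98,0.1,0,0,0]]' && python3 -m handwheel '[[-1,0.95,0.98,0.2,0,0,0],[-1,0.95,0.98,0.2,0,0,0],[-1,0.95,0.98,0.2,0,0,0],[-1,0.95,0.98,0.2,0,0,0],[-1,0.95,0.98,0.2,0,0,0]]'
python3 - <<'E'
from plant import *
from h import *
o=get_obs();R,t=state(o);a=[.3661,.1844];print(o["orientation"],t,go(o,[*a,.22]),go(o,[*a,.13]))
E
```

```text
clock: 1.35
tool_pos: [0.2823, 0.4347, 0.4131]
orientation: [-180.0, -9.9, -31.4]
force: [0.6, -0.0, 0.9]
opening: 0.0006
gripper_force: 0.0
clock: 1.98
tool_pos: [0.322, 0.267, 0.4092]
orientation: [-179.9, -9.9, -31.4]
force: [0.6, 0.2, 0.5]
opening: 0.0004
gripper_force: 0.0
[-179.93758627   -9.90036972  -31.37013496] [0.34820413 0.25120368 0.2338034 ] [1.88 1.91 0.89] [1.26 1.91 4.43]
```

```bash
python3 -m handwheel '[[-1,0.63,0.96,0.5,0,0,0],[-1,0.63,0.96,0.9,0,0,0],[-1,0,0,1,0,0,0],[-1,0,0,1,0,0,0],[-1,0,0,0.9,0,0,0]]' && python3 -m handwheel '[[-1,0,0,0,0,0,0],[-1,0,0,0,0,0,0]]'
cat >> h.py <<'E'
def look(name):
    from plant import snapshot
    T=snapshot("top");S=snapshot("side")
    a=cv2.resize(T["color"][205:310,265:375],None,fx=3.6,fy=3.6,interpolation=2)
    b=cv2.resize(S["color"][175:280,280:390],None,fx=3.6,fy=3.6,interpolation=2)
    cv2.imwrite(f"pics/{name}.png",np.hstack([a,b])[:,:,::-1]); return T,S
E
python3 - <<'E'
from plant import *
from h import *
o=get_obs();R,t=state(o);print(o["orientation"],t,o["force"],go(o,[.3661,.1844,.1115]))
T,S=look("l1")
print(proj(S,t),proj(T,t))
E
```

```text
clock: 2.6
tool_pos: [0.3395, 0.201, 0.3082]
orientation: [-179.9, -9.9, -31.4]
force: [0.2, 0.4, -0.5]
opening: 0.0007
gripper_force: 0.0
clock: 2.85
tool_pos: [0.3396, 0.2017, 0.3095]
orientation: [-179.9, -10.0, -31.4]
force: [-1.1, 0.2, 0.2]
opening: 0.0004
gripper_force: 0.0
[-179.9309611    -9.99628507  -31.37521012] [0.36609955 0.18575898 0.13419694] [-1.09790294  0.15282985  0.19987783] [-0.13  0.05  0.9 ]
[[343.67141404 224.10149452]] [[282.40974239 286.18005513]]
```

View pics/l1.png

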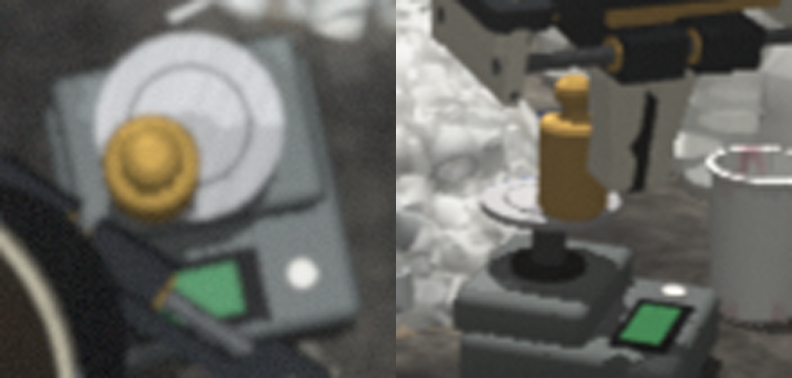

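Top: the weight is untouched and fully visible. Side: the shut fingertips, at about (348,228), stand on the near side, clear of the weight. I lower the fingers and approach.

```bash
python3 -m handwheel '[[-1,-0.07,0.03,0.5,0,0,0],[-1,-0.07,0.03,0.5,0,0,0],[-1,0.2,0,0.035,0,0,0],[-1,0.2,0,0.035,0,0,0],[-1,0.2,0,0.035,0,0,0]]' && python3 -m handwheel '[[-1,0,0,0,0,0,0],[-1,0,0,0,0,0,0]]'
python3 - <<'E'
from plant import *
from h import *
o=get_obs();R,t=state(o);print(o["orientation"],t,o["force"])
W=np.array([.413,.1556]);u=np.array([.852,-.5236]);v=np.array([.5236,.852]);d=t[:2]-W;print("along",d@u,"lat",d@v)
T,S=look("l2"); print(weight_top(T))
E
```

```text
clock: 3.58
tool_pos: [0.3529, 0.1918, 0.2841]
orientation: [-179.9, -10.0, -31.4]
force: [0.6, 0.1, 0.3]
opening: 0.0006
gripper_force: 0.0
clock: 3.82
tool_pos: [0.3525, 0.1916, 0.2836]
orientation: [-180.0, -10.0, -31.4]
force: [0.0, 0.3, -0.8]
opening: 0.0004
gripper_force: 0.0
[-179.98499539  -10.01909628  -31.36545404] [0.3789498  0.17556182 0.10831461] [ 0.03533735  0.31916511 -0.79351291]
along -0.03946278269491191 lat -0.0008212128349965112
(array([0.41329477, 0.15549784]), np.float64(0.015920289143328104))
```

```bash
python3 -m handwheel '[[-1,0.08,0,0.014,0,0,0],[-1,0.08,0,0.014,0,0,0],[-1,0.08,0,0.014,0,0,0],[-1,0.06,0,0.011,0,0,0],[-1,0.06,0,0.011,0,0,0]]' && python3 -m handwheel '[[-1,0.06,0,0.011,0,0,0],[-1,0.06,0,0.011,0,0,0],[-1,0.06,0,0.011,0,0,0],[-1,0.06,0,0.011,0,0,0],[-1,0.06,0,0.011,0,0,0]]'
cat >> h.py <<'E'
def report(name):
    from plant import get_obs
    o=get_obs();R,t=state(o)
    W=np.array([.413,.1556]);P=np.array([.4335,.143]);u=np.array([.852,-.5236]);v=np.array([.5236,.852]);d=t[:2]-W
    T,S=look(name); w,r=weight_top(T)
    print("tip along",d@u,"lat",d@v,"z",t[2],"F",o["force"].round(1),"weight",w,r,"moved",(w-W)@u,"rem",(P-w)@u,"lat",(P-w)@v)
    ys,xs=np.nonzero(brass(S,(305,180,350,250))); print("side",xs.min(),xs.max(),ys.min(),ys.max())
E
python3 -c "
from h import *
report('l3')"
```

```text
clock: 4.55
tool_pos: [0.3603, 0.1868, 0.2834]
orientation: [180.0, -10.0, -31.3]
force: [-0.2, -0.8, 0.1]
opening: -0.0
gripper_force: 0.0
clock: 5.18
tool_pos: [0.3668, 0.183, 0.2834]
orientation: [-180.0, -10.0, -31.3]
force: [-2.9, 0.2, 1.1]
opening: 0.0004
gripper_force: 1.4
tip along -0.02275281070920734 lat -0.0007225429436563645 z 0.10813945239614906 F [-2.9  0.2  1.1] weight [0.42114882 0.15241348] 0.012278141885662208 moved 0.0086112551828771 rem 0.015452104817122916 lat -0.0015532077993198065
side 319 349 188 234
```

View pics/l3.png

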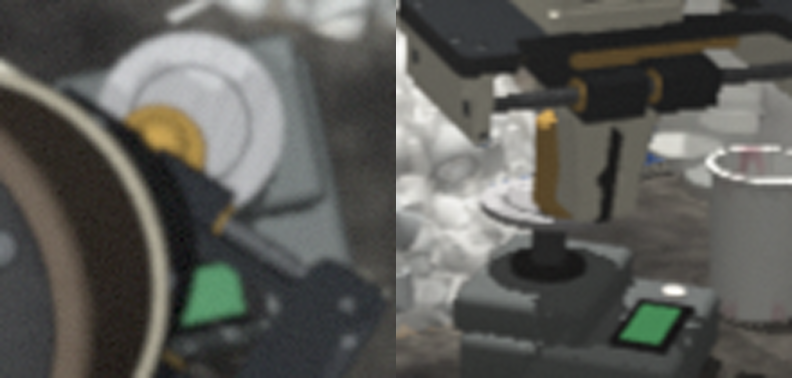

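In contact and pushing (about 3 N). The weight is upright but partly hidden by the gripper. I push about 14 mm more, then back off to look.

```bash
python3 -m handwheel '[[-1,0.06,0,0.011,0,0,0],[-1,0.06,0,0.011,0,0,0],[-1,0.06,0,0.011,0,0,0],[-1,0.06,0,0.011,0,0,0],[-1,0.06,0,0.011,0,0,0]]' && python3 -m handwheel '[[-1,0.06,0,0.011,0,0,0],[-1,0.06,0,0.011,0,0,0],[-1,0.06,0,0.011,0,0,0],[-1,0.05,0,0.009,0,0,0],[-1,0,0,0,0,0,0]]'
python3 -c "
from h import *
report('l4')"
python3 -m handwheel '[[-1,-0.1,0,-0.018,0,0,0],[-1,-0.4,0,-0.07,0,0,0],[-1,-0.8,0,-0.14,0,0,0],[-1,-0.8,0,-0.14,0,0,0],[-1,0,0,0,0,0,0]]'
python3 -c "
from h import *
report('l5')"
```

```text
clock: 5.9
tool_pos: [0.3734, 0.179, 0.2834]
orientation: [-180.0, -10.0, -31.3]
force: [-3.0, 1.9, 0.2]
opening: 0.0005
gripper_force: 1.5
clock: 6.52
tool_pos: [0.3783, 0.1759, 0.2834]
orientation: [-180.0, -10.0, -31.3]
force: [-1.1, 1.2, -0.1]
opening: 0.0007
gripper_force: 1.0
tip along -0.009206253852601261 lat -0.0007286843790236357 z 0.10807027875338032 F [-1.1  1.2 -0.1] weight [0.43533084 0.14479594] 0.010148197339062255 moved 0.024682882542145304 rem -0.0006195225421452924 lat -0.002488768018614
side 316 349 186 232
clock: 7.25
tool_pos: [0.3318, 0.2042, 0.2834]
orientation: [-180.0, -10.0, -31.2]
force: [0.1, -0.4, 0.8]
opening: 0.0008
gripper_force: 0.0
tip along -0.06364504932098297 lat -0.0008674354702269266 z 0.10810735742304772 F [ 0.1 -0.4  0.8] weight [0.42874415 0.14635663] 0.01602030288407142 moved 0.018253846395674518 rem 0.005809513604325496 lat -0.00036968142292242035
side 316 349 196 232
```

View pics/l5.png

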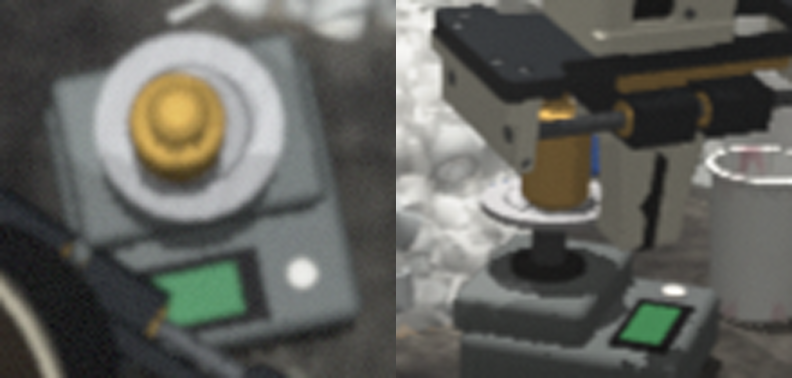

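Weight upright, well along; the pan is now fully visible, so I refit its centre from its whole outline.

```bash
python3 - <<'E'
from h import *
from plant import snapshot
T=snapshot("top")
for v in(100,115,130,145):
    im=cv2.GaussianBlur(T["color"],(3,3),0); h=cv2.cvtColor(im,cv2.COLOR_RGB2HSV)
    x0=np.array([.433,.142]); th=np.radians(np.arange(0,360,4)); pts=[]
    for t in th:
        rs=np.arange(.044,.028,-.0003); X=np.c_[x0[0]+rs*np.cos(t),x0[1]+rs*np.sin(t),np.full(len(rs),.1)]
        p=proj(T,X).astype(np.float32); g=cv2.remap(im,p[:,:1],p[:,1:],1).mean((1,2))
        k=np.argmax(g>v)
        if 0<k: pts.append(X[k])
    P=np.array(pts)
    for _ in range(5): c,r=circ(P); e=abs(np.linalg.norm(P[:,:2]-c,axis=1)-r); P=P[e<max(.0008,2*np.median(e))]
    print(v,c,r,len(P))
w,r=weight_top(T); print(w,r)
E
```

```text
100 [0.43450188 0.14168668] 0.03731518585155611 35
115 [0.43439311 0.1418301 ] 0.036694015189353404 39
130 [0.43440029 0.14109074] 0.036357630621855694 50
145 [0.43445909 0.14131302] 0.035674118065018495 68
[0.42875784 0.14643471] 0.015982160255891473
```

```bash
python3 -m handwheel '[[-1,0,0,0,-0.15,0,0.84],[-1,0,0,0,-0.15,0,0.84],[-1,0,0,0,0,0,0]]'
python3 - <<'E'
from h import *
from plant import get_obs
o=get_obs();R,t=state(o);W=np.array([.4287,.1464]);P=np.array([.4344,.1413]);u=(P-W)/np.linalg.norm(P-W)
print(o["orientation"],t,u,np.linalg.norm(P-W),np.degrees(np.arctan2(u[1],u[0])))
print("start",go(o,[*(W-.034*u),.1085]),"end",go(o,[*(P-.0274*u),.1085]))
E
```

```text
clock: 7.78
tool_pos: [0.333, 0.2036, 0.2832]
orientation: [180.0, -10.0, -41.6]
force: [0.4, 0.5, 0.5]
opening: 0.0004
gripper_force: 0.0
[179.95994537 -10.02846559 -41.58625244] [0.35614784 0.18291677 0.10788715] [ 0.74524131 -0.66679486] 0.00764852927038916 -41.820169880135815
start [ 1.76 -0.84  0.29] end [ 2.32 -0.84  0.38]
```

```bash
python3 -m handwheel '[[-1,0,-0.42,0,0,0,0],[-1,0.4,-0.42,0.07,0,0,0],[-1,0.6,0,0.1,0,0,0],[-1,0.5,0,0.08,0,0,0],[-1,0.26,0,0.05,0,0,0]]' && python3 -m handwheel '[[-1,0.06,0,0.01,0,0,0],[-1,0.06,0,0.01,0,0,0],[-1,0.06,0,0.01,0,0,0],[-1,0.06,0,0.01,0,0,0],[-1,0.06,0,0.01,0,0,0]]' && python3 -m handwheel '[[-1,0.06,0,0.01,0,0,0],[-1,0.06,0,0.01,0,0,0],[-1,0.06,0,0.01,0,0,0],[-1,0.06,0,0.01,0,0,0],[-1,0,0,0,0,0,0]]'
python3 - <<'E'
from h import *
from plant import get_obs
o=get_obs();P=np.array([.4344,.1413]);u=np.array([.745,-.667])
print("left",go(o,[*(P-.0274*u),.1085]))
E
python3 -m handwheel '[[-1,-0.1,0,-0.018,0,0,0],[-1,-0.4,0,-0.07,0,0,0],[-1,-0.8,0,-0.14,0,0,0],[-1,-0.8,0,-0.14,0,0,0],[-1,0,0,0,0,0,0]]'
python3 -c "
from h import *
report('l6')"
```

```text
clock: 8.4
tool_pos: [0.3808, 0.1892, 0.2834]
orientation: [180.0, -10.0, -41.6]
force: [0.1, 0.1, -0.4]
opening: 0.0005
gripper_force: 0.0
clock: 9.02
tool_pos: [0.3857, 0.1849, 0.2837]
orientation: [-180.0, -10.0, -41.6]
force: [-2.0, 1.9, -0.3]
opening: 0.0005
gripper_force: 1.4
clock: 9.65
tool_pos: [0.3904, 0.1806, 0.2837]
orientation: [180.0, -10.0, -41.6]
force: [-1.7, 1.8, -0.3]
opening: 0.0
gripper_force: 0.8
left [ 0.03 -0.   -0.  ]
clock: 10.28
tool_pos: [0.3496, 0.2168, 0.2837]
orientation: [-180.0, -10.0, -41.5]
force: [-0.4, -0.1, -0.4]
opening: 0.0002
gripper_force: 0.0
tip along -0.055553557461032715 lat 0.01367501322288767 z 0.10845381066669285 F [-0.4 -0.1 -0.4] weight [0.43386801 0.14178937] 0.015884641387974633 moved 0.02501078899250694 rem -0.0009474289925069241 lat 0.0008387646977176618
side 315 349 194 230
```

View pics/l6.png

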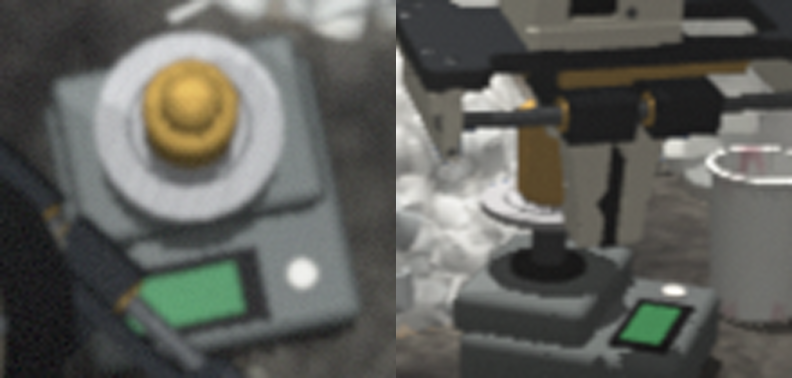

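The weight stands upright, concentric with the ring (about 0.7 mm off), with the ring line visible on both sides of it. I draw clear upward and do a final check.

```bash
python3 -m handwheel '[[-1,0,0,-0.6,0,0,0],[-1,0,0,-1,0,0,0],[-1,0,0,-1,0,0,0],[-1,0,0,-1,0,0,0],[-1,0,0,-1,0,0,0]]' && python3 -m handwheel '[[-1,0,0,-0.5,0,0,0],[-1,0,0,0,0,0,0],[-1,0,0,0,0,0,0],[-1,0,0,0,0,0,0]]'
python3 - <<'E'
from h import *
report("l7")
from plant import *
T=snapshot("top");S=snapshot("side"); print(weight_top(T)); cv2.imwrite("pics/fin.png",np.hstack([T["color"][130:320,200:450],S["color"][130:320,190:440]])[:,:,::-1])
E
```

```text
clock: 11.0
tool_pos: [0.3355, 0.2289, 0.3976]
orientation: [180.0, -10.0, -41.6]
force: [0.1, 0.3, 0.4]
opening: 0.0006
gripper_force: 0.0
clock: 11.5
tool_pos: [0.3338, 0.2305, 0.4082]
orientation: [179.9, -10.0, -41.6]
force: [0.8, 0.1, -0.6]
opening: 0.0007
gripper_force: 0.0
tip along -0.07619039052046514 lat 0.016634445770072972 z 0.23297792817504798 F [ 0.8  0.1 -0.6] weight [0.43350577 0.1418003 ] 0.01609572224812528 moved 0.024696435151059754 rem -0.0006330751510597413 lat 0.001019122771565255
side 314 331 193 230
(array([0.43354815, 0.14184301]), np.float64(0.016042786989900634))
```

View pics/fin.png

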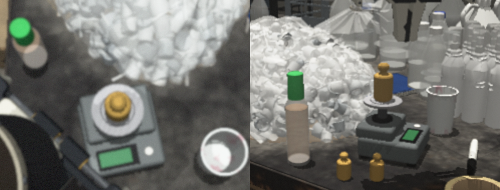

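The weight is upright at the centre of the pan (top crop about (118,105)). The bottle and cup have not moved, and the robot is clear.

```bash
python3 -c "
from plant import *
print(close_job())"
```

```text
the job is handed in; nothing more can be done
None
```

The job is handed in at about 11.5 s: the weight stands upright inside the ring, about 1 mm off the pan's centre by the top camera, with the gripper clear and the cup and bottle where they stood.

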